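# Hold the sprung lid of the offcut box just short of its balance point

## Task

I am about to screw a prop to the offcut box, so please hold its sprung steel lid for me: first take the mallet off the lid and stand it upright near the middle of the round cork mat. Then lift the lid by its bar until its side pointers are above the upper studs, past its balance point, without letting it swing right open, and bring it back down until they are between the two studs, just below the balance point. Finish while still holding it there, quite still, and leave the other things on the bench alone.

Things in the scene. Friction and masses are not known exactly. Their poses are not given: they have to be found in the camera images.
- box: Plywood box fixed on the bench, 200 mm deep (x), 220 wide (y), 100 high; origin under its centre, +x points from bar side to hinge side. On each side (122 mm from the middle) a steel rod quadrant, radius 85 mm about the hinge, bears two 7 mm studs: lower at 0.77, upper at 1.03 rad of lid opening; the upper marks the balance point. The quadrants rise 85 mm above the shut lid.
- bar (a point): Middle of the lid's pull bar: a round steel bar 14 mm thick and 140 mm long, parallel to the box's y axis, 45 mm clear ahead of the lid's front edge and held by two stems 65 mm either side of the middle; 245 mm from the hinge axis, in the plane of the lid, 103 mm above the bench when shut. Nothing is above it; beneath it only things under 30 mm high.
- hinge (a point): Middle of the hinge axis, which runs along the box's y axis at the rear top edge: 100 mm behind the box's centre (box +x), 103 mm above the bench.
- lid (a joint): Opening in rad of the 6 mm steel lid: 0 shut, level, top face 106 mm above the bench; stop at 1.6. Bar = hinge + 245 mm x (-cos, 0, sin) in box axes. Stays nowhere by itself: below its balance at 1.03 it sinks shut, above it the spring swings it open. Lifting at the bar takes 3.5 N when shut, 1 N at 0.9; damped, no friction. A pointer on each side, in the lid's plane, passes the studs.
- mallet: Small wooden carver's mallet standing on its head on the lid, handle upwards. Origin at the centre of the underside of the head, z up along the handle. Round head 66 mm across and 85 mm high, above it a straight round handle 24 mm thick up to 173 mm, with a 28 mm knob end up to 195 mm; 0.3 to 0.65 kg.
- mat: Round cork mat, 150 mm across, 6 mm thick, fixed on the bench; origin at the centre of its underside.
- big_mallet: Bigger black-headed mallet standing on the bench on its head, 86 mm across, 230 mm high; origin under its centre. Leave alone.
- mug: White mug, 80 mm across, 92 mm high; origin under its centre. Leave alone.
- chisel: Chisel lying on the bench, about 250 mm long along its x, 26 mm high; origin between handle and blade. Leave alone.
- carving: Half-carved wooden block, 100 x 100 mm, 103 mm high; origin under its centre. Leave alone.
- offcut: Plywood offcut 90 x 45 x 30 mm lying on the bench; origin under its centre. Leave alone.
- square: Try square lying on the bench: wooden stock 100 mm along its x, 18 mm high, steel blade 150 mm along its y; origin under the stock's centre. Leave alone.
Mind the look-alikes: they are no part of the job. There is more than one size of the mallet; the job needs the middle-sized.

How it is judged:
By the outcome, as a careful person would: the job done as asked, in the order asked, and still so for the second after the job is handed in, while the arm keeps its last pose, push and grip.
It also fails if it takes over 64 s, if anything falls off the work surface, if the arm or the gripper's body presses on something with over 40 N, if the wrist force passes 120 N, or if a joint passes its speed limit or range.

## Robot

A 6-joint arm with a two-finger parallel gripper is mounted at the origin on the work surface. World frame = base frame: x ahead of the robot, y to its left, z up, the work surface at z = 0. Lengths are in m, angles in degrees, forces in N, time in s.
With the tool pointing down it reaches from about 0.25 to 0.725 m from the base axis. Payload 9.7 kg.
Tool frame: the origin (TCP) lies between the finger pads; the fingertips stand 11 mm ahead of it and the grasp point (between the pads) lies 8 mm behind it; z points along the fingers, y is the line along which they close (so a half turn about z gives the same grasp; the last joint's range is limited). The gripper opens to 85 mm and grips with 20 to 120 N. Pads are 22 mm wide; open, the fingers measure 114 mm over their backs; the gripper's body (76 mm by 85 mm) begins 54 mm behind the grasp point. The pads swing forward as they close: fully open they stand 13 mm farther back than shut.
Start: joints at [-66.635, 4.979, 10.078, 95.1, 0, 90], TCP at [0.218, -0.505, 0.242] pointing down, gripper open.
Joint ranges: [-179.16, 179.16], [-48.56, 103.87], [-65.8, 70.77], [-126.05, 130.52], [-82.76, 87.17], [-180, 180]. Speed limits (degrees/s): [127.2, 127.2, 147.25, 180, 180, 180].

## Interface

Orientations are given as [roll, pitch, yaw] about the fixed x, y, z axes, in that order (R = Rz(yaw) Ry(pitch) Rx(roll)).
In Python, from workcell import monitor, cams, ticket gives the robot as it stands.
- The arm moves only by the tool carry_out, never from a script. Its argument "plan" is a list of rows, each an object with "travel": the shift along the world's x, y, z as a fraction of full scale, a list of three; "angular": the turn, a rotation vector about the world's x, y, z as a fraction of full scale, a list of three; "grip": the gripper's target within -1 to 1 (fully open at 1, half-way at 0, shut at -1). In form: [{"travel": [x, y, z], "angular": [ax, ay, az], "grip": grip}, ...]. A call has 1 to 8 rows; each row is the pose to reach, as a shift and turn from the pose commanded when the call began; what a row does not reach only later rows make up. Full scale, the value 1, is 300 mm for a shift and 0.5 rad for a turn. A row lasts 1/12 s, in which the tool goes at most 41.7 mm and 7.16 degrees, less where a joint would pass 70% of its speed; a pose out of reach is approached as far as the arm can. A call with a number of a shift or a turn outside -1 to 1 is refused whole. A call with a gripper value outside its range is refused whole. The fingers move at their own pace and stop on an object; "grip_force" is the grip in N (left out, the last holds). Time passes only in rows, so rows that repeat a pose let the fingers close. It gives the time, the measured TCP pose, the force, the opening and the grip force at its end, in the units of the state.
- monitor.get_obs(): the state, without advancing time (a new reading comes with each control period).
- cams.camera(name): name is "scene" or "side" or "wrist"; returns a dict with "frame" (384x512x3 uint8, red, green, blue), "mtx" (3x3 intrinsics, pixels), "view" (4x4, takes a point from world to camera coordinates); the wrist camera has in their place "T_tool_cam" (4x4, takes a point from camera to tool coordinates, whose origin is the TCP and whose axes are the flange's). Camera axes: x right, y up, looking along -z (the intrinsics and any distortion apply to the point x, -y, -z); pixel columns grow to the right and rows downward; lengths in m; the calibration is good to about 2 mm. The wrist camera is an equidistant fisheye: a pixel r from the principal point sees the ray r / f radians off the axis. A picture is of the moment at which its call begins: read the wrist's pose just before it. There is no depth.
- ticket.job_done(): hands the job in; it is judged then, once.
The state is a dict: "time": time; "q": joint angles; "qd": joint speeds; "joint_efforts": joint torques, N m; "ee_pos": TCP position; "tcp_rot": TCP orientation; "wrist_force": force on the tool from outside, world axes, zero at the start; "torque": the same for the moment, N m; "opening": finger opening in m; "grasp_force": force on a finger pad.
Only numpy, scipy, OpenCV 4.12 (cv2) and the standard library are available. Lean on these libraries where they do the work, as an engineer would, in place of code of your own. Each camera call takes 0.05 s, during which the arm holds its last target. There are 200 camera calls.

## Working session

There is one attempt and no reset: what is moved stays moved. The work goes in short steps, Python scripts to look and compute and a tool call to move; the robot and the scene stay as the last step left them, time stands still between calls to the robot, and variables do not carry over. Pictures are saved under pics/ and viewed, at most 10 in all, crops included, and the job is handed in when it is done.

Besides the shell and the picture viewer there is one more tool, called after "Call:" in YAML: its name, and indented under it one key for each argument. carry_out: Moves the arm, as the interface text tells. Its arguments: {"type":"object","properties":{"plan":{"type":"array","items":{"type":"object","properties":{"travel":{"type":"array","items":{"type":"number"}},"angular":{"type":"array","items":{"type":"number"}},"grip":{"type":"number"}}}},"grip_force":{"type":"number"}},"required":["plan"]}

```bash
ls; mkdir -p pics
python3 - <<'E'
from workcell import monitor,cams
import cv2,numpy as np
o=monitor.get_obs();print({k:np.round(v,3).tolist() for k,v in o.items()})
fs=[]
for n in("scene","side"):
    c=cams.camera(n);print(n,c["mtx"],c["view"],[k for k in c]);np.savez(n,**c);cv2.imwrite(f"pics/{n}0.png",cv2.resize(c["frame"][:,:,::-1],(800,600)))
E
```

```text
pics
{'time': 0.0, 'q': [-66.635, 5.013, 10.035, 95.099, 0.0, 90.001], 'qd': [-0.083, 0.016, 0.054, 0.07, 0.014, -0.013], 'joint_efforts': [0.0, -52.039, 46.48, 0.016, -0.0, -0.0], 'ee_pos': [0.218, -0.505, 0.242], 'tcp_rot': [-179.924, -0.0, 23.364], 'wrist_force': [-0.087, -0.382, 0.309], 'torque': [0.025, -0.041, 0.046], 'grasp_force': 0.0, 'opening': 0.085}
scene [[361.38891329   0.         253.78807031]
 [  0.         361.38891329 190.04882049]
 [  0.           0.           1.        ]] [[-0.21973235  0.97555212  0.00397045  0.13127092]
 [-0.55451637 -0.12824514  0.82223159  0.21712017]
 [ 0.80263895  0.1784692   0.56913922 -1.81447411]
 [ 0.          0.          0.          1.        ]] ['frame', 'mtx', 'view']
side [[375.13177094   0.         253.52310342]
 [  0.         375.13177094 189.18139512]
 [  0.           0.           1.        ]] [[-0.97219884 -0.23256645 -0.02724446  0.55665465]
 [ 0.08970358 -0.47738684  0.87410244 -0.13304995]
 [-0.21629305  0.84735745  0.48497698 -1.07712082]
 [ 0.          0.          0.          1.        ]] ['frame', 'mtx', 'view']
```

View pics/scene0.png

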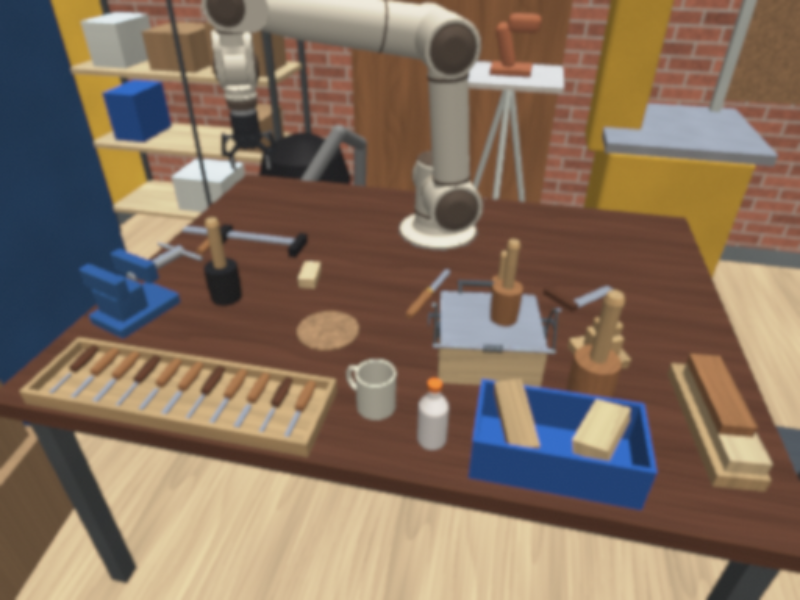

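View pics/side0.png

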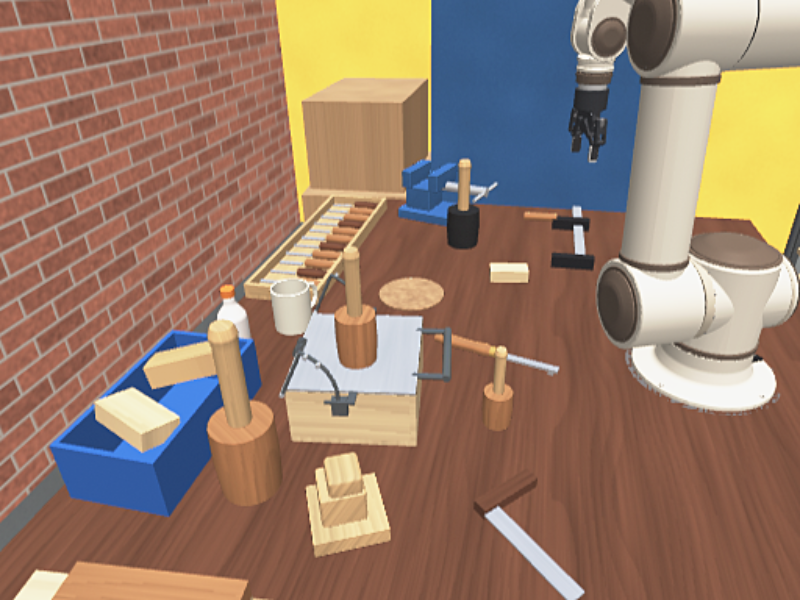

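Mallets visible (side view, 800x600): on the lid (355,310), a small one on the bench (497,390), a big brown one (240,420) and a black-headed one (463,205). The one on the lid is the middle-sized, with a round brown head. I'll confirm it in an enlarged crop.

```bash
cat > h.py <<'E'
import numpy as np,cv2
C={n:dict(np.load(n+".npz")) for n in("scene","side")}
def ray(n,u,v):
    c=C[n];K=c["mtx"];V=c["view"];R=V[:3,:3];t=V[:3,3]
    d=np.array([(u-K[0,2])/K[0,0],-(v-K[1,2])/K[1,1],-1]);return -R.T@t,R.T@d
def atz(n,u,v,z):
    o,d=ray(n,u,v);return o+d*(z-o[2])/d[2]
def proj(n,p):
    c=C[n];q=c["view"][:3,:3]@np.array(p)+c["view"][:3,3];K=c["mtx"];return [K[0,2]-K[0,0]*q[0]/q[2],K[1,2]+K[1,1]*q[1]/q[2]]
def tri(a,b):
    (o1,d1),(o2,d2)=ray("scene",*a),ray("side",*b)
    s=np.linalg.lstsq(np.c_[d1,-d2],o2-o1,rcond=None)[0];p,q=o1+s[0]*d1,o2+s[1]*d2
    return (p+q)/2,np.linalg.norm(p-q)
E
python3 - <<'E'
from h import *
f=lambda u,v:(u*.64,v*.64)
for n,z,p in [("lid","side",[(423,318),(417,392),(287,392),(310,316)]),("mat","side",[(411,293),(380,293),(443,293),(411,277),(411,310)])]and[("lid",.106,[(423,318),(417,392),(287,392),(310,316)]),("bar",.103,[(448,329),(449,378)]),("mat",.006,[(379,293),(444,293)]),("small",0,[(497,422)]),("square",.018,[(505,493)]),("chisel",.01,[(440,338),(500,352),(556,371)]),("mallet base",.106,[(358,362)])]:
    for q in p: print(n,q,atz("side",*f(*q),z).round(3))
for q in[(328,330),(298,330),(359,330)]:print("mat sc",atz("scene",*f(*q),.006).round(3))
print(tri(f(514,243),f(351,251)),tri(f(503,252),f(351,251)))
a=cv2.imread("pics/side0.png")
im=C["side"]["frame"][145:290,165:345,::-1]
cv2.imwrite("pics/crop1.png",cv2.resize(im,None,fx=4,fy=4,interpolation=cv2.INTER_CUBIC))
E
```

```text
lid (423, 318) [0.498 0.093 0.106]
lid (417, 392) [0.465 0.303 0.106]
lid (287, 392) [0.656 0.341 0.106]
lid (310, 316) [0.702 0.125 0.106]
bar (448, 329) [0.448 0.117 0.103]
bar (449, 378) [0.425 0.256 0.103]
mat (379, 293) [ 0.651 -0.158  0.006]
mat (444, 293) [ 0.504 -0.185  0.006]
small (497, 422) [0.349 0.222 0.   ]
square (505, 493) [0.325 0.387 0.018]
chisel (440, 338) [0.48  0.007 0.01 ]
chisel (500, 352) [0.36  0.033 0.01 ]
chisel (556, 371) [0.256 0.075 0.01 ]
mallet base (358, 362) [0.574 0.246 0.106]
mat sc [ 0.585 -0.173  0.006]
mat sc [ 0.602 -0.244  0.006]
mat sc [ 0.568 -0.1    0.006]
(array([0.57627184, 0.23683284, 0.29569668]), np.float64(0.0027781042491251884)) (array([0.58596713, 0.21547268, 0.28153644]), np.float64(0.010600987625025614))
```

View pics/crop1.png

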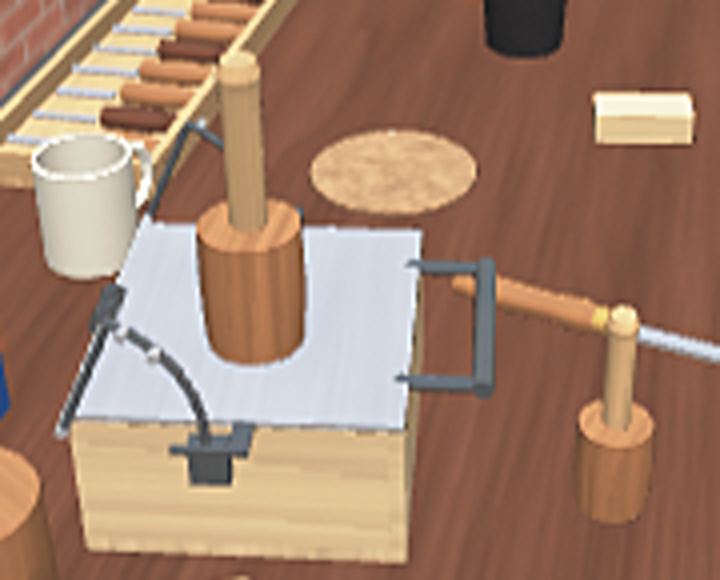

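The crop shows the middle-sized mallet on the lid (base at crop (250,358), knob (240,62)), while the small one stands separately at (615,460). It matches the description. Next I fit the box pose and move.

Run:
```python
from h import *
from scipy.optimize import least_squares
cr=lambda x,y:(165+x/4,145+y/4)
obs=[((-93,-110,106),(421,231)),((-93,110,106),(405,428)),((100,110,106),(75,420)),((100,-110,106),(145,223)),((-100,110,0),(407,562)),((100,110,0),(88,550)),((-145,-65,103),(487,264)),((-145,65,103),(485,385))]
def W(p,q):
    c,s=np.cos(p[2]),np.sin(p[2]);q=np.array(q)/1e3;return np.array([p[0]+c*q[0]-s*q[1],p[1]+s*q[0]+c*q[1],q[2]])
r=least_squares(lambda p:np.ravel([np.subtract(proj("side",W(p,q)),cr(*u)) for q,u in obs]),[.58,.21,.17],loss="soft_l1")
p=r.x;print(p[:2],np.degrees(p[2]));print((r.fun.reshape(-1,2)).round(1).tolist())
print("bar",W(p,(-145,0,103)),"hinge",W(p,(100,0,103)))
print(atz("side",*cr(251,340),.106))
```

```text
[0.57938103 0.21105666] 8.833083618353504
[[-1.5, -0.4], [-1.8, -0.6], [-1.1, -1.0], [0.2, 0.4], [1.1, 0.3], [0.7, 0.3], [0.4, 1.2], [0.7, -0.0]]
bar [0.43610075 0.18879097 0.103     ] hinge [0.67819502 0.2264123  0.103     ]
[0.57910891 0.24015868 0.106     ]
```

Call:
carry_out:
  plan:
    - {"travel": [0.1,0.1,0.5],"angular": [0,0,0.25],"grip": 1}
    - {"travel": [0.2,0.2,0.75],"angular": [0,0,0.5],"grip": 1}
    - {"travel": [0.3,0.35,0.75],"angular": [0,0,0.75],"grip": 1}
    - {"travel": [0.4,0.5,0.75],"angular": [0,0,1],"grip": 1}
    - {"travel": [0.5,0.65,0.75],"angular": [0,0,1],"grip": 1}
    - {"travel": [0.6,0.8,0.75],"angular": [0,0,1],"grip": 1}
    - {"travel": [0.7,0.9,0.75],"angular": [0,0,1],"grip": 1}
    - {"travel": [0.75,1,0.75],"angular": [0,0,1],"grip": 1}

```text
time: 0.77
ee_pos: [0.3657, -0.3131, 0.4366]
tcp_rot: [180.0, 0.0, 52.0]
wrist_force: [0.6, -1.0, -0.5]
opening: 0.0854
grasp_force: 0.0
```

Call:
carry_out:
  plan:
    - {"travel": [0.05,0.1,0],"angular": [0,0,0.2],"grip": 1}
    - {"travel": [0.1,0.2,0],"angular": [0,0,0.4],"grip": 1}
    - {"travel": [0.15,0.3,0],"angular": [0,0,0.6],"grip": 1}
    - {"travel": [0.2,0.42,0],"angular": [0,0,0.8],"grip": 1}
    - {"travel": [0.25,0.54,0],"angular": [0,0,1],"grip": 1}
    - {"travel": [0.3,0.66,0],"angular": [0,0,1],"grip": 1}
    - {"travel": [0.35,0.78,0],"angular": [0,0,1],"grip": 1}
    - {"travel": [0.4,0.9,0],"angular": [0,0,1],"grip": 1}

```text
time: 1.43
ee_pos: [0.4852, -0.0425, 0.4356]
tcp_rot: [-180.0, 0.0, 80.7]
wrist_force: [0.7, 0.1, -1.1]
opening: 0.0851
grasp_force: 0.0
```

Call:
carry_out:
  plan:
    - {"travel": [0.04,0.12,0],"angular": [0,0,0.2],"grip": 1}
    - {"travel": [0.08,0.24,0],"angular": [0,0,0.4],"grip": 1}
    - {"travel": [0.12,0.36,0],"angular": [0,0,0.63],"grip": 1}
    - {"travel": [0.16,0.48,0],"angular": [0,0,0.63],"grip": 1}
    - {"travel": [0.2,0.6,0],"angular": [0,0,0.63],"grip": 1}
    - {"travel": [0.24,0.72,0],"angular": [0,0,0.63],"grip": 1}
    - {"travel": [0.28,0.84,0],"angular": [0,0,0.63],"grip": 1}
    - {"travel": [0.3,0.93,0],"angular": [0,0,0.63],"grip": 1}

```text
time: 2.1
ee_pos: [0.5754, 0.2373, 0.4344]
tcp_rot: [-179.9, 0.0, 98.8]
wrist_force: [0.3, 0.6, -0.1]
opening: 0.0855
grasp_force: 0.0
```

Run:
```python
from workcell import monitor,cams
import cv2,numpy as np
o=monitor.get_obs();c=cams.camera("wrist")
print(o["ee_pos"],o["tcp_rot"],c.keys(),c["mtx"],c["T_tool_cam"])
np.savez("w1",p=o["ee_pos"],r=o["tcp_rot"],**c);cv2.imwrite("pics/w1.png",cv2.resize(c["frame"][:,:,::-1],(800,600)))
```

```text
[0.57538048 0.23732751 0.4343866 ] [-1.79923160e+02  3.16588090e-03  9.87678114e+01] dict_keys(['frame', 'mtx', 'T_tool_cam']) [[297.31863964   0.         259.75585372]
 [  0.         297.31863964 192.0691474 ]
 [  0.           0.           1.        ]] [[-1.09385876e-03  9.45112232e-01  3.26744048e-01  8.32348944e-02]
 [ 9.99999367e-01  1.11968762e-03  1.09038244e-04  5.19331896e-04]
 [-2.62797889e-04  3.26743961e-01 -9.45112858e-01 -1.31826251e-01]
 [ 0.00000000e+00  0.00000000e+00  0.00000000e+00  1.00000000e+00]]
```

View pics/w1.png

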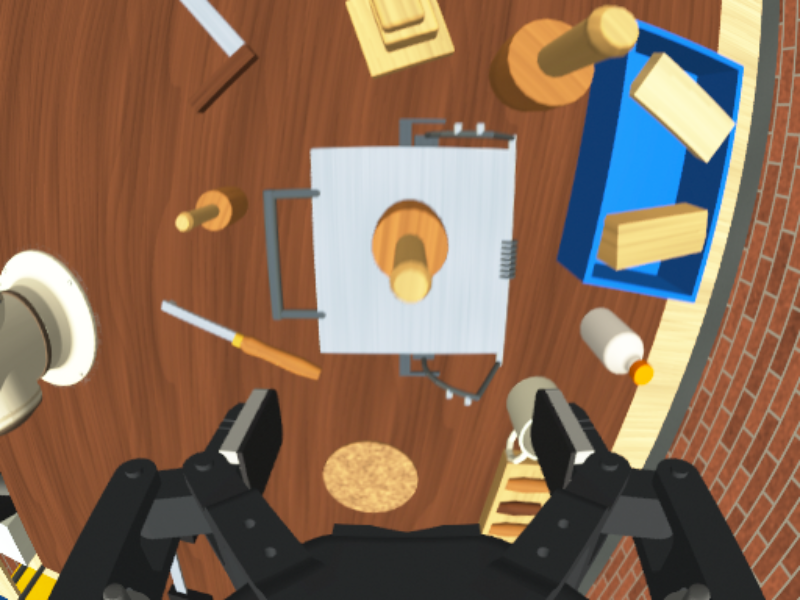

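The wrist view shows the mallet knob at (410,283), bar from (270,195) to (278,315), lid corners at (312,149), (516,149), (503,355), (321,352), and the mat at (370,477).

```bash
cat >> h.py <<'E'
from scipy.spatial.transform import Rotation as Ro
def wz(f,u,v,z):
    w=np.load(f);K=w["mtx"];a=np.array([u-K[0,2],v-K[1,2]]);r=np.linalg.norm(a);th=r/K[0,0]
    d=np.array([*(a/r*np.sin(th)),np.cos(th)])*[1,-1,-1]
    R=Ro.from_euler("xyz",w["r"],degrees=True).as_matrix();T=w["T_tool_cam"]
    o=R@T[:3,3]+w["p"];d=R@T[:3,:3]@d;return o+d*(z-o[2])/d[2]
E
python3 - <<'E'
from h import *
for n,u,v,z in[("knob",410,283,.301),("headL",372,240,.15),("headR",447,240,.15),("bar",270,192,.103),("bar",278,317,.103),("lid",312,149,.106),("lid",516,149,.106),("lid",503,355,.106),("lid",321,352,.106),("mat",370,477,.006),("small top",184,222,.14),("chisel",320,374,.02)]:
    print(n,wz("w1.npz",u*.64,v*.64,z).round(4))
E
```

```text
knob [0.5778 0.2401 0.301 ]
headL [0.5453 0.2301 0.15  ]
headR [0.6131 0.2406 0.15  ]
bar [0.4323 0.2557 0.103 ]
bar [0.4514 0.1206 0.103 ]
lid [0.4716 0.3041 0.106 ]
lid [0.6708 0.3354 0.106 ]
lid [0.7038 0.1147 0.106 ]
lid [0.5032 0.0879 0.106 ]
mat [ 0.581  -0.1692  0.006 ]
small top [0.3534 0.222  0.14  ]
chisel [0.4931 0.0114 0.02  ]
```

Call:
carry_out:
  plan:
    - {"travel": [0.01,0.005,-0.1],"angular": [0,0,0],"grip": 0.7}
    - {"travel": [0.01,0.005,-0.2],"angular": [0,0,0],"grip": 0.5}
    - {"travel": [0.01,0.005,-0.3],"angular": [0,0,0],"grip": 0.5}
    - {"travel": [0.01,0.005,-0.4],"angular": [0,0,0],"grip": 0.5}
    - {"travel": [0.01,0.005,-0.5],"angular": [0,0,0],"grip": 0.5}
    - {"travel": [0.01,0.005,-0.58],"angular": [0,0,0],"grip": 0.5}
    - {"travel": [0.01,0.005,-0.605],"angular": [0,0,0],"grip": 0.5}
    - {"travel": [0.01,0.005,-0.605],"angular": [0,0,0],"grip": 0.5}

```text
time: 2.82
ee_pos: [0.5772, 0.2356, 0.2523]
tcp_rot: [-179.8, 0.1, 98.7]
wrist_force: [0.5, -0.1, 0.8]
opening: 0.0641
grasp_force: 0.0
```

Call:
carry_out:
  plan:
    - {"travel": [0,0,0],"angular": [0,0,0],"grip": -0.2}
    - {"travel": [0,0,0],"angular": [0,0,0],"grip": -0.6}
    - {"travel": [0,0,0],"angular": [0,0,0],"grip": -1}
    - {"travel": [0,0,0],"angular": [0,0,0],"grip": -1}
    - {"travel": [0,0,0],"angular": [0,0,0],"grip": -1}
    - {"travel": [0,0,0],"angular": [0,0,0],"grip": -1}
    - {"travel": [0,0,0],"angular": [0,0,0],"grip": -1}
    - {"travel": [0,0,0],"angular": [0,0,0],"grip": -1}
  grip_force: 50

```text
time: 3.48
ee_pos: [0.5781, 0.2362, 0.2562]
tcp_rot: [179.9, -0.0, 98.7]
wrist_force: [-1.9, -0.6, 5.8]
opening: 0.023
grasp_force: 48.2
```

Call:
carry_out:
  plan:
    - {"travel": [0,0,0.02],"angular": [0,0,0],"grip": -1}
    - {"travel": [0,0,0.06],"angular": [0,0,0],"grip": -1}
    - {"travel": [0,0,0.12],"angular": [0,0,0],"grip": -1}
    - {"travel": [0,0,0.18],"angular": [0,0,0],"grip": -1}
    - {"travel": [0,0,0.25],"angular": [0,0,0],"grip": -1}
    - {"travel": [0,0,0.32],"angular": [0,0,0],"grip": -1}
    - {"travel": [0,0,0.38],"angular": [0,0,0],"grip": -1}
    - {"travel": [0,0,0.4],"angular": [0,0,0],"grip": -1}

```text
time: 4.15
ee_pos: [0.5781, 0.236, 0.3771]
tcp_rot: [179.9, -0.0, 98.7]
wrist_force: [-0.0, 0.7, -5.7]
opening: 0.0228
grasp_force: 49.4
```

Call:
carry_out:
  plan:
    - {"travel": [0,-0.04,0],"angular": [0,0,0],"grip": -1}
    - {"travel": [0,-0.1,0],"angular": [0,0,0],"grip": -1}
    - {"travel": [0,-0.18,0],"angular": [0,0,0],"grip": -1}
    - {"travel": [0,-0.27,0],"angular": [0,0,0],"grip": -1}
    - {"travel": [0,-0.36,0],"angular": [0,0,0],"grip": -1}
    - {"travel": [0,-0.45,0],"angular": [0,0,0],"grip": -1}
    - {"travel": [0,-0.54,0],"angular": [0,0,0],"grip": -1}
    - {"travel": [0,-0.63,0],"angular": [0,0,0],"grip": -1}

```text
time: 4.82
ee_pos: [0.5776, 0.0452, 0.3737]
tcp_rot: [-179.9, 0.0, 98.7]
wrist_force: [1.5, 0.5, -5.3]
opening: 0.0232
grasp_force: 49.5
```

Call:
carry_out:
  plan:
    - {"travel": [0,-0.09,0],"angular": [0,0,0],"grip": -1}
    - {"travel": [0,-0.19,0],"angular": [0,0,0],"grip": -1}
    - {"travel": [0,-0.29,0],"angular": [0,0,0],"grip": -1}
    - {"travel": [0.01,-0.39,0],"angular": [0,0,0],"grip": -1}
    - {"travel": [0.01,-0.49,0],"angular": [0,0,0],"grip": -1}
    - {"travel": [0.01,-0.59,0],"angular": [0,0,0],"grip": -1}
    - {"travel": [0.01,-0.67,0],"angular": [0,0,0],"grip": -1}
    - {"travel": [0.01,-0.71,0],"angular": [0,0,0],"grip": -1}

```text
time: 5.48
ee_pos: [0.5804, -0.1694, 0.3732]
tcp_rot: [-179.9, 0.0, 98.6]
wrist_force: [-0.8, 0.4, -6.4]
opening: 0.0231
grasp_force: 49.5
```

Call:
carry_out:
  plan:
    - {"travel": [0,0,-0.06],"angular": [0,0,0],"grip": -1}
    - {"travel": [0,0,-0.16],"angular": [0,0,0],"grip": -1}
    - {"travel": [0,0,-0.27],"angular": [0,0,0],"grip": -1}
    - {"travel": [0,0,-0.38],"angular": [0,0,0],"grip": -1}
    - {"travel": [0,0,-0.48],"angular": [0,0,0],"grip": -1}
    - {"travel": [0,0,-0.57],"angular": [0,0,0],"grip": -1}
    - {"travel": [0,0,-0.62],"angular": [0,0,0],"grip": -1}
    - {"travel": [0,0,-0.62],"angular": [0,0,0],"grip": -1}

```text
time: 6.15
ee_pos: [0.5789, -0.1655, 0.1834]
tcp_rot: [-179.6, -0.2, 98.7]
wrist_force: [-1.3, 0.7, -6.7]
opening: 0.0229
grasp_force: 49.8
```

Run:
```python
from workcell import monitor,cams
import cv2,numpy as np
o=monitor.get_obs();print(o["ee_pos"],o["wrist_force"],o["torque"])
f=[cams.camera(n)["frame"] for n in("side","scene")]
a=cv2.resize(f[0][60:230,190:350],None,fx=3.5,fy=3.5);b=cv2.resize(f[1][130:300,150:220],None,fx=3.5,fy=3.5)
cv2.imwrite("pics/p2.png",np.hstack([a,b])[:,:,::-1])
```

```text
[ 0.57889361 -0.16554998  0.1833868 ] [-1.25299236  0.6980478  -6.70408439] [ 0.00864649  0.03908547 -0.00302655]
```

View pics/p2.png

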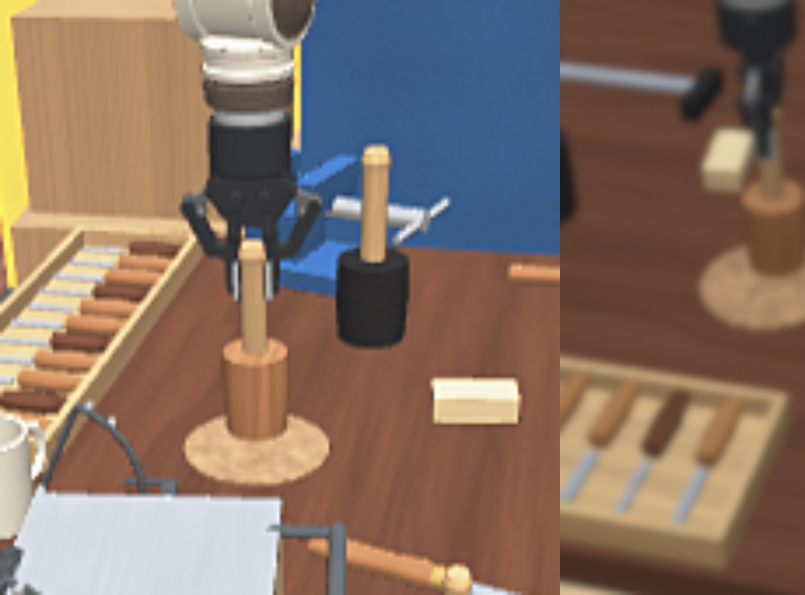

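The mallet hangs upright over the mat (head underside at (256,430), mat centre (256,447)), about 25 mm above it. Lowering slowly.

Call:
carry_out:
  plan:
    - {"travel": [0.005,-0.01,-0.03],"angular": [0,0,0],"grip": -1}
    - {"travel": [0.005,-0.015,-0.055],"angular": [0,0,0],"grip": -1}
    - {"travel": [0.005,-0.015,-0.065],"angular": [0,0,0],"grip": -1}
    - {"travel": [0.005,-0.015,-0.075],"angular": [0,0,0],"grip": -1}
    - {"travel": [0.005,-0.015,-0.08],"angular": [0,0,0],"grip": -1}
    - {"travel": [0.005,-0.015,-0.08],"angular": [0,0,0],"grip": -1}
    - {"travel": [0.005,-0.015,-0.08],"angular": [0,0,0],"grip": -1}

```text
time: 6.83
ee_pos: [0.5825, -0.1705, 0.1645]
tcp_rot: [180.0, 0.0, 98.7]
wrist_force: [-0.3, 0.0, -6.0]
opening: 0.023
grasp_force: 49.7
```

Call:
carry_out:
  plan:
    - {"travel": [0,0,-0.01],"angular": [0,0,0],"grip": -1}
    - {"travel": [0,0,-0.018],"angular": [0,0,0],"grip": -1}
    - {"travel": [0,0,-0.022],"angular": [0,0,0],"grip": -1}
    - {"travel": [0,0,-0.026],"angular": [0,0,0],"grip": -1}
    - {"travel": [0,0,-0.026],"angular": [0,0,0],"grip": -1}
    - {"travel": [0,0,-0.026],"angular": [0,0,0],"grip": -1}

```text
time: 7.33
ee_pos: [0.5825, -0.1704, 0.1565]
tcp_rot: [180.0, -0.0, 98.7]
wrist_force: [-0.5, -0.5, -5.2]
opening: 0.0231
grasp_force: 49.8
```

Call:
carry_out:
  plan:
    - {"travel": [0,0,-0.004],"angular": [0,0,0],"grip": -1}
    - {"travel": [0,0,-0.007],"angular": [0,0,0],"grip": -1}
    - {"travel": [0,0,-0.007],"angular": [0,0,0],"grip": -1}
    - {"travel": [0,0,-0.007],"angular": [0,0,0],"grip": -1}

```text
time: 7.67
ee_pos: [0.5827, -0.1706, 0.1564]
tcp_rot: [179.9, 0.1, 98.7]
wrist_force: [-3.1, -0.0, 7.2]
opening: 0.0229
grasp_force: 51.1
```

Call:
carry_out:
  plan:
    - {"travel": [0,0,0.003],"angular": [0,0,0],"grip": -1}
    - {"travel": [0,0,0.003],"angular": [0,0,0],"grip": -0.3}
    - {"travel": [0,0,0.003],"angular": [0,0,0],"grip": 0.1}
    - {"travel": [0,0,0.003],"angular": [0,0,0],"grip": 0.4}
    - {"travel": [0,0,0.003],"angular": [0,0,0],"grip": 0.5}
    - {"travel": [0,0,0.003],"angular": [0,0,0],"grip": 0.5}
    - {"travel": [0,0,0.003],"angular": [0,0,0],"grip": 0.5}
    - {"travel": [0,0,0.003],"angular": [0,0,0],"grip": 0.5}
  grip_force: 30

```text
time: 8.33
ee_pos: [0.5825, -0.1704, 0.1552]
tcp_rot: [-180.0, -0.0, 98.7]
wrist_force: [-0.0, 0.1, -0.0]
opening: 0.0639
grasp_force: 0.0
```

Call:
carry_out:
  plan:
    - {"travel": [0,0,0.05],"angular": [0,0,0],"grip": 0.5}
    - {"travel": [0,0,0.13],"angular": [0,0,0],"grip": 0.5}
    - {"travel": [0,0,0.23],"angular": [0,0,0],"grip": 0.5}
    - {"travel": [0,0,0.35],"angular": [0,0,0],"grip": 0.5}
    - {"travel": [0,0,0.47],"angular": [0,0,0],"grip": 0.5}
    - {"travel": [0,0,0.57],"angular": [0,0,0],"grip": 0.5}
    - {"travel": [0,0,0.6],"angular": [0,0,0],"grip": 0.5}

```text
time: 8.92
ee_pos: [0.5826, -0.1705, 0.3405]
tcp_rot: [179.7, 0.1, 98.7]
wrist_force: [0.7, 0.3, -1.3]
opening: 0.0639
grasp_force: 0.0
```

Run:
```python
from workcell import monitor,cams
import cv2,numpy as np
o=monitor.get_obs();print(o["ee_pos"],o["wrist_force"],o["torque"])
f=[cams.camera(n)["frame"] for n in("side","scene")]
a=cv2.resize(f[0][60:230,190:350],None,fx=3.5,fy=3.5);b=cv2.resize(f[1][130:300,180:250],None,fx=3.5,fy=3.5)
cv2.imwrite("pics/p3.png",np.hstack([a,b])[:,:,::-1])
```

```text
[ 0.58264849 -0.17050581  0.34052029] [ 0.68816116  0.31076188 -1.29650057] [0.00358522 0.04527676 0.01550476]
```

View pics/p3.png

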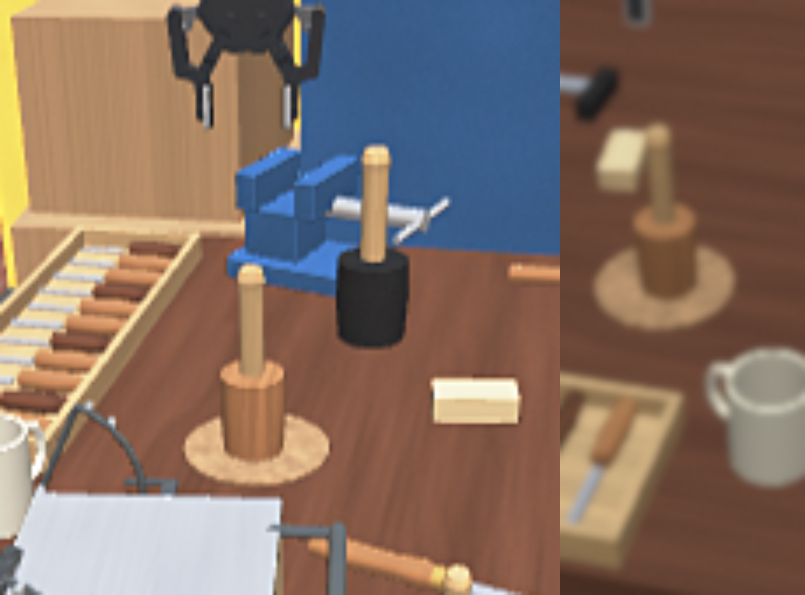

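The mallet stands upright near the middle of the mat (base at (252,455), mat centre (256,447)). Now to the bar.

Call:
carry_out:
  plan:
    - {"travel": [-0.05,0.12,0],"angular": [0,0,0],"grip": 0.3}
    - {"travel": [-0.1,0.24,0],"angular": [0,0,0],"grip": 0}
    - {"travel": [-0.15,0.36,0],"angular": [0,0,0],"grip": -0.1}
    - {"travel": [-0.2,0.48,0],"angular": [0,0,0],"grip": -0.1}
    - {"travel": [-0.25,0.6,0],"angular": [0,0,0],"grip": -0.1}
    - {"travel": [-0.3,0.72,0],"angular": [0,0,0],"grip": -0.1}
    - {"travel": [-0.35,0.84,0],"angular": [0,0,0],"grip": -0.1}
    - {"travel": [-0.4,0.95,0],"angular": [0,0,0],"grip": -0.1}

```text
time: 9.68
ee_pos: [0.4611, 0.1161, 0.3336]
tcp_rot: [-179.9, 0.0, 98.7]
wrist_force: [0.3, 0.1, 0.0]
opening: 0.0385
grasp_force: 0.0
```

Call:
carry_out:
  plan:
    - {"travel": [-0.04,0.12,-0.05],"angular": [0,0,0],"grip": -0.1}
    - {"travel": [-0.065,0.22,-0.15],"angular": [0,0,0],"grip": -0.1}
    - {"travel": [-0.065,0.25,-0.25],"angular": [0,0,0],"grip": -0.1}
    - {"travel": [-0.065,0.25,-0.35],"angular": [0,0,0],"grip": -0.1}
    - {"travel": [-0.065,0.25,-0.4],"angular": [0,0,0],"grip": -0.1}
    - {"travel": [-0.065,0.25,-0.4],"angular": [0,0,0],"grip": -0.1}
    - {"travel": [-0.065,0.25,-0.4],"angular": [0,0,0],"grip": -0.1}

```text
time: 10.27
ee_pos: [0.4421, 0.1892, 0.2139]
tcp_rot: [-179.9, 0.0, 98.7]
wrist_force: [-0.1, -0.3, 0.9]
opening: 0.0385
grasp_force: 0.0
```

Run:
```python
from workcell import monitor,cams
import cv2,numpy as np
o=monitor.get_obs();c=cams.camera("wrist")
print(o["ee_pos"],o["tcp_rot"],o["opening"])
np.savez("w2",p=o["ee_pos"],r=o["tcp_rot"],**c);cv2.imwrite("pics/w2.png",cv2.resize(c["frame"][:,:,::-1],(800,600)))
```

```text
[0.4421331 0.1892219 0.2139426] [-1.79850448e+02  3.74398322e-02  9.87138091e+01] 0.03846062725683453
```

View pics/w2.png

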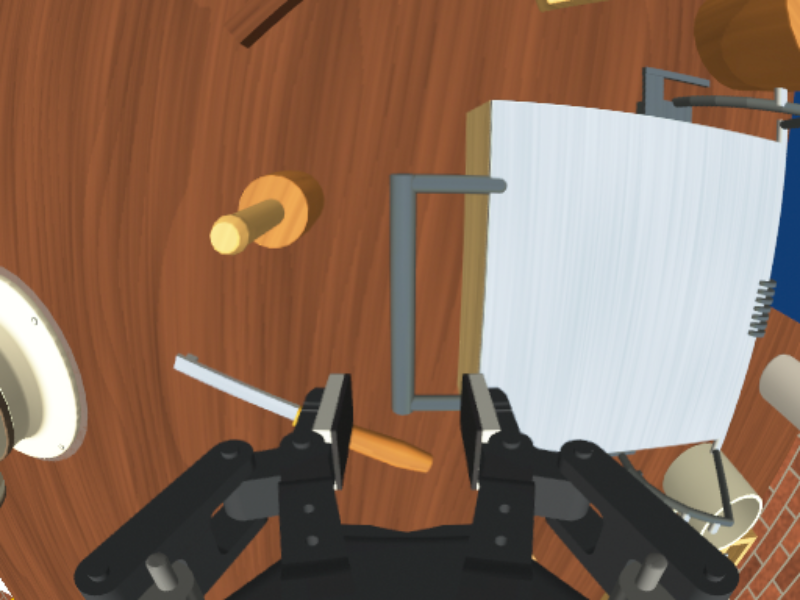

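Bar runs from (402,176) to (403,412), parallel to the pads.

Run:
```python
from h import *
P=[wz("w2.npz",u*.64,v*.64,.103) for u,v in((402,176),(403,412))]
print(P,np.mean(P,0))
for u,v in((493,100),(481,448),(782,142),(716,440)):print(wz("w2.npz",u*.64,v*.64,.106).round(4))
```

```text
[array([0.43024812, 0.2553803 , 0.103     ]), array([0.4516798 , 0.11607316, 0.103     ])] [0.44096396 0.18572673 0.103     ]
[0.4699 0.3026 0.106 ]
[0.5053 0.0971 0.106 ]
[0.6654 0.3326 0.106 ]
[0.6946 0.1132 0.106 ]
```

Call:
carry_out:
  plan:
    - {"travel": [-0.003,-0.01,-0.08],"angular": [0,0,0],"grip": -0.1}
    - {"travel": [-0.003,-0.01,-0.17],"angular": [0,0,0],"grip": -0.1}
    - {"travel": [-0.003,-0.01,-0.26],"angular": [0,0,0],"grip": -0.1}
    - {"travel": [-0.003,-0.01,-0.33],"angular": [0,0,0],"grip": -0.1}
    - {"travel": [-0.003,-0.01,-0.38],"angular": [0,0,0],"grip": -0.1}
    - {"travel": [-0.003,-0.01,-0.393],"angular": [0,0,0],"grip": -0.1}
    - {"travel": [-0.003,-0.01,-0.393],"angular": [0,0,0],"grip": -0.1}

```text
time: 10.9
ee_pos: [0.4422, 0.1863, 0.0976]
tcp_rot: [-180.0, 0.0, 98.7]
wrist_force: [-0.2, -1.1, 1.5]
opening: 0.0381
grasp_force: 0.0
```

Call:
carry_out:
  plan:
    - {"travel": [0,0,0],"angular": [0,0,0],"grip": -0.4}
    - {"travel": [0,0,0],"angular": [0,0,0],"grip": -0.6}
    - {"travel": [0,0,0],"angular": [0,0,0],"grip": -0.8}
    - {"travel": [0,0,0],"angular": [0,0,0],"grip": -1}
    - {"travel": [0,0,0],"angular": [0,0,0],"grip": -1}
    - {"travel": [0,0,0],"angular": [0,0,0],"grip": -1}
    - {"travel": [0,0,0],"angular": [0,0,0],"grip": -1}
  grip_force: 40

```text
time: 11.48
ee_pos: [0.4403, 0.1864, 0.0987]
tcp_rot: [-179.8, -0.0, 98.7]
wrist_force: [-15.4, -2.3, 8.5]
opening: 0.0123
grasp_force: 38.9
```

Call:
carry_out:
  plan:
    - {"travel": [-0.006,0,0.0245],"angular": [0,0,0],"grip": -1}
    - {"travel": [-0.0034,0,0.0653],"angular": [0,0,0],"grip": -1}
    - {"travel": [0.0008,0.001,0.106],"angular": [0,0,0],"grip": -1}
    - {"travel": [0.007,0.002,0.146],"angular": [0,0,0],"grip": -1}
    - {"travel": [0.0153,0.0033,0.186],"angular": [0,0,0],"grip": -1}
    - {"travel": [0.0253,0.0048,0.226],"angular": [0,0,0],"grip": -1}
    - {"travel": [0.0347,0.0062,0.257],"angular": [0,0,0],"grip": -1}
    - {"travel": [0.0429,0.0075,0.28],"angular": [0,0,0],"grip": -1}
  grip_force: 35

```text
time: 12.15
ee_pos: [0.4541, 0.1885, 0.1834]
tcp_rot: [-179.9, 0.0, 98.7]
wrist_force: [-9.6, -2.3, -1.8]
opening: 0.0126
grasp_force: 36.2
```

```bash
cat > st.py <<'E'
from workcell import monitor
import numpy as np
o=monitor.get_obs();print(o["time"],np.round(o["ee_pos"],4),np.round(o["wrist_force"],1),np.round(o["torque"],2),round(o["opening"],4),o["grasp_force"])
E
python3 st.py
```

```text
12.15 [0.4541 0.1885 0.1834] [-9.6 -2.3 -1.8] [-0.58  2.14 -0.02] 0.0126 36.15289807319641
```

Call:
carry_out:
  plan:
    - {"travel": [0.0118,0.0023,0.038],"angular": [0,0,0],"grip": -1}
    - {"travel": [0.0274,0.0048,0.0753],"angular": [0,0,0],"grip": -1}
    - {"travel": [0.0459,0.0076,0.1115],"angular": [0,0,0],"grip": -1}
    - {"travel": [0.0661,0.0107,0.1469],"angular": [0,0,0],"grip": -1}
    - {"travel": [0.0881,0.0141,0.1811],"angular": [0,0,0],"grip": -1}
    - {"travel": [0.1117,0.0177,0.2143],"angular": [0,0,0],"grip": -1}
    - {"travel": [0.137,0.0216,0.2461],"angular": [0,0,0],"grip": -1}
    - {"travel": [0.1636,0.0257,0.2767],"angular": [0,0,0],"grip": -1}

```text
time: 12.82
ee_pos: [0.502, 0.1957, 0.2676]
tcp_rot: [-179.8, 0.0, 98.7]
wrist_force: [-16.5, -6.1, 9.8]
opening: 0.0125
grasp_force: 35.3
```

```bash
python3 st.py
```

```text
12.8167 [0.502  0.1957 0.2676] [-16.5  -6.1   9.8] [-1.23  3.74  0.02] 0.0125 35.289777517318726
```

Call:
carry_out:
  plan:
    - {"travel": [0.0236,0.003,0.0339],"angular": [0,0,0],"grip": -1}
    - {"travel": [0.0532,0.0074,0.0616],"angular": [0,0,0],"grip": -1}
    - {"travel": [0.0842,0.012,0.0877],"angular": [0,0,0],"grip": -1}
    - {"travel": [0.1164,0.017,0.1123],"angular": [0,0,0],"grip": -1}
    - {"travel": [0.1498,0.022,0.1352],"angular": [0,0,0],"grip": -1}
    - {"travel": [0.1843,0.0275,0.1564],"angular": [0,0,0],"grip": -1}
    - {"travel": [0.1843,0.0275,0.1564],"angular": [0,0,0],"grip": -1}

```text
time: 13.4
ee_pos: [0.5599, 0.2045, 0.3162]
tcp_rot: [179.7, -0.0, 98.7]
wrist_force: [-7.3, -3.2, 13.8]
opening: 0.0124
grasp_force: 37.1
```

```bash
python3 st.py
```

```text
13.4 [0.5599 0.2045 0.3162] [-7.3 -3.2 13.8] [-0.66  1.43 -0.09] 0.0124 37.06165015697479
```

Call:
carry_out:
  plan:
    - {"travel": [0.016,0.002,0.014],"angular": [0,0,0],"grip": -1}
    - {"travel": [0.033,0.005,0.024],"angular": [0,0,0],"grip": -1}
    - {"travel": [0.052,0.008,0.033],"angular": [0,0,0],"grip": -1}
    - {"travel": [0.07,0.011,0.042],"angular": [0,0,0],"grip": -1}
    - {"travel": [0.07,0.011,0.042],"angular": [0,0,0],"grip": -1}
    - {"travel": [0.07,0.011,0.042],"angular": [0,0,0],"grip": -1}

```text
time: 13.9
ee_pos: [0.5806, 0.2076, 0.3268]
tcp_rot: [179.8, -0.0, 98.7]
wrist_force: [-2.0, -3.5, 4.8]
opening: 0.0121
grasp_force: 36.7
```

```bash
python3 st.py
python3 - <<'E'
from workcell import cams
import cv2,numpy as np
f=cams.camera("side")["frame"];cv2.imwrite("pics/s4.png",cv2.resize(f[110:300,150:330],None,fx=3.1,fy=3.1,interpolation=cv2.INTER_CUBIC)[:,:,::-1])
E
```

```text
13.9 [0.5806 0.2076 0.3268] [-2.  -3.5  4.8] [-0.59  0.46 -0.04] 0.0121 36.696898341178894
```

View pics/s4.png

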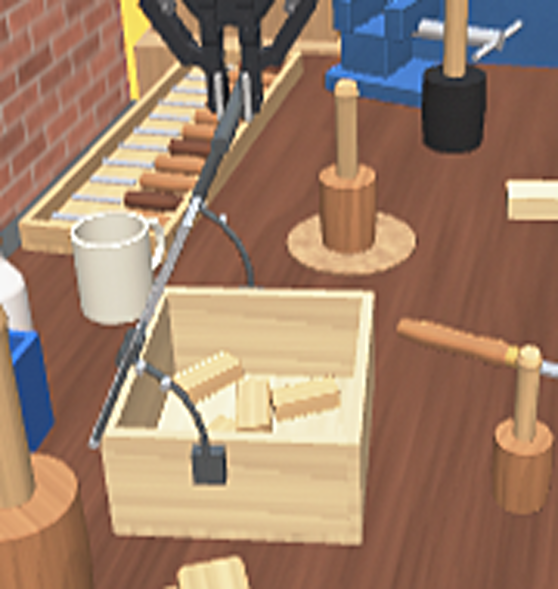

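The lid is held up with the near pointer (128,350) beyond the upper stud (140,368). I go slightly further for margin, then come back.

Call:
carry_out:
  plan:
    - {"travel": [0.01,0.001,0.005],"angular": [0,0,0],"grip": -1}
    - {"travel": [0.02,0.002,0.009],"angular": [0,0,0],"grip": -1}
    - {"travel": [0.029,0.003,0.0125],"angular": [0,0,0],"grip": -1}
    - {"travel": [0.029,0.003,0.0125],"angular": [0,0,0],"grip": -1}
    - {"travel": [0.029,0.003,0.0125],"angular": [0,0,0],"grip": -1}
    - {"travel": [0.029,0.003,0.0125],"angular": [0,0,0],"grip": -1}

```text
time: 14.45
ee_pos: [0.5891, 0.2089, 0.3303]
tcp_rot: [179.8, -0.0, 98.7]
wrist_force: [-3.8, -0.2, 8.3]
opening: 0.0125
grasp_force: 37.2
```

```bash
python3 st.py
python3 - <<'E'
from workcell import cams
import cv2,numpy as np
f=cams.camera("side")["frame"];cv2.imwrite("pics/s5.png",f[:,:,::-1])
E
```

```text
14.45 [0.5891 0.2089 0.3303] [-3.8 -0.2  8.3] [-0.37  0.68 -0.04] 0.0125 37.214078307151794
```

Call:
carry_out:
  plan:
    - {"travel": [-0.024,-0.0036,-0.01],"angular": [0,0,0],"grip": -1}
    - {"travel": [-0.048,-0.0073,-0.0216],"angular": [0,0,0],"grip": -1}
    - {"travel": [-0.073,-0.011,-0.0345],"angular": [0,0,0],"grip": -1}
    - {"travel": [-0.0979,-0.015,-0.0483],"angular": [0,0,0],"grip": -1}
    - {"travel": [-0.122,-0.0187,-0.063],"angular": [0,0,0],"grip": -1}
    - {"travel": [-0.1459,-0.0223,-0.0784],"angular": [0,0,0],"grip": -1}
    - {"travel": [-0.168,-0.0257,-0.094],"angular": [0,0,0],"grip": -1}
    - {"travel": [-0.1853,-0.0284,-0.107],"angular": [0,0,0],"grip": -1}

```text
time: 15.17
ee_pos: [0.5337, 0.2005, 0.2971]
tcp_rot: [179.8, -0.0, 98.7]
wrist_force: [1.4, 0.3, 2.6]
opening: 0.0124
grasp_force: 37.0
```

Call:
carry_out:
  plan:
    - {"travel": [0,0,0],"angular": [0,0,0],"grip": -1}
    - {"travel": [0,0,0],"angular": [0,0,0],"grip": -1}
    - {"travel": [0,0,0],"angular": [0,0,0],"grip": -1}
    - {"travel": [0,0,0],"angular": [0,0,0],"grip": -1}

```text
time: 15.5
ee_pos: [0.5334, 0.2005, 0.2971]
tcp_rot: [179.9, -0.0, 98.7]
wrist_force: [-4.7, -1.5, 7.5]
opening: 0.0123
grasp_force: 37.2
```

```bash
python3 st.py
python3 - <<'E'
from workcell import cams
import cv2,numpy as np
f=cams.camera("side")["frame"];g=cv2.imread("pics/s5.png")[:,:,::-1]
k=lambda a:cv2.resize(a[190:270,165:235],None,fx=5.6,fy=5.6,interpolation=cv2.INTER_CUBIC)
cv2.imwrite("pics/s6.png",np.hstack([k(g),k(f)])[:,:,::-1])
E
```

```text
15.5 [0.5334 0.2005 0.2971] [-4.7 -1.5  7.5] [-0.29  0.92  0.03] 0.0123 37.23716855049133
```

View pics/s6.png

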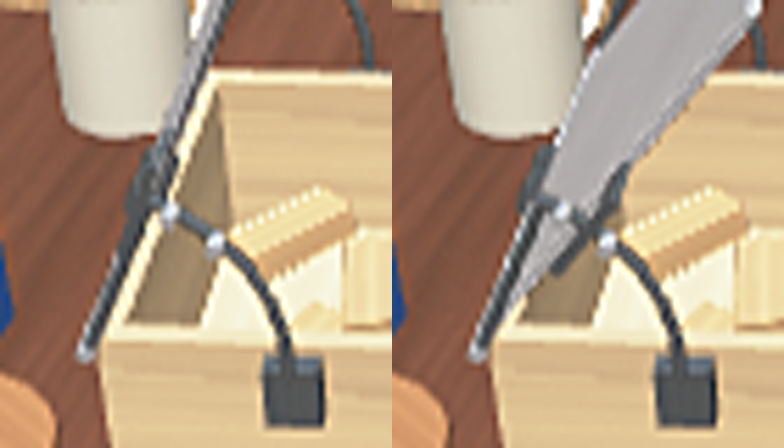

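The right picture shows the near pointer crossing the quadrant at (586,229), about midway between the studs at (561,211) and (607,244). The estimate is 0.90 rad. I'll settle briefly and hand in.

Call:
carry_out:
  plan:
    - {"travel": [0,0,0],"angular": [0,0,0],"grip": -1}
    - {"travel": [0,0,0],"angular": [0,0,0],"grip": -1}
    - {"travel": [0,0,0],"angular": [0,0,0],"grip": -1}
    - {"travel": [0,0,0],"angular": [0,0,0],"grip": -1}
    - {"travel": [0,0,0],"angular": [0,0,0],"grip": -1}
    - {"travel": [0,0,0],"angular": [0,0,0],"grip": -1}
    - {"travel": [0,0,0],"angular": [0,0,0],"grip": -1}
    - {"travel": [0,0,0],"angular": [0,0,0],"grip": -1}

```text
time: 16.22
ee_pos: [0.5334, 0.2005, 0.2971]
tcp_rot: [180.0, -0.0, 98.7]
wrist_force: [-5.5, -2.2, 7.8]
opening: 0.0123
grasp_force: 37.3
```

```bash
python3 st.py; python3 -c "
from workcell import ticket
print(ticket.job_done())"
```

```text
16.2167 [0.5334 0.2005 0.2971] [-5.5 -2.2  7.8] [-0.27  0.91 -0.02] 0.0123 37.26446449756622
the job is handed in; nothing more can be done
None
```

The job is handed in at 16.2 s: the mallet stands upright near the middle of the mat, and the lid was lifted to about 1.18 rad, past the upper studs, and is now held still at about 0.9 rad, with its near pointer midway between the two studs.

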